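# Load a zinc blank into the spring magazine

## Robot

A 6-joint arm with a two-finger parallel gripper is mounted at the origin on the work surface. World frame = base frame: x ahead of the robot, y to its left, z up, the work surface at z = 0. Lengths are in mm, angles in rad, forces in N, time in s.
With the tool pointing down it reaches from about 275 to 725 mm from the base axis. Payload 15.9 kg.
Tool frame: the origin (TCP) lies at the very end of the fingers, on their centre line; the grasp point (between the pads) lies 19 mm behind it; x points along the fingers, y is the direction in which the jaws open and shut, and the axes are right-handed (so a half turn about x gives the same grasp; the last joint's range is limited). The gripper opens to 85 mm and grips with 20 to 120 N. Pads are 22 mm wide; open, the fingers measure 114 mm over their backs; the gripper's body (76 mm by 85 mm) begins 54 mm behind the grasp point. The pads swing forward as they close: fully open they stand 13 mm farther back than shut.
Start: joints at [1.305, 0.213, -0.034, 1.323, 0, 1.571], TCP at [131.335, 482.428, 231.306] pointing down, gripper open.
Joint ranges: [-2.98, 2.98], [-0.74, 1.72], [-1.14, 1.35], [-2.1, 2.04], [-1.57, 1.44], [-3.14, 3.14]. Speed limits (rad/s): [1.89, 1.89, 2.39, 2.57, 3.14, 3.14].

## Interface

Orientations are given as a unit quaternion [x, y, z, w].
In Python, from rig import monitor, eyes, ticket, recognise gives the robot as it stands.
- The arm moves only by the tool send_rows, never from a script. Its argument "increments" is a list of rows, each a list of 4 numbers: the shift along the tool's x, y, z in mm, then the turn about the tool's x in rad. A call has exactly 8 rows; each row is the pose to reach, as a shift and turn from the pose commanded when the call began, along the tool's axes at that moment; what a row does not reach only later rows make up. A row lasts 1/8 s, in which the tool goes at most 62.5 mm and 10.7 degrees, less where a joint would pass 70% of its speed; a pose out of reach is approached as far as the arm can. A call with a gripper value outside its range is refused whole. "fingers" is the opening in per cent of the stroke, from 0 (shut) to 100 (fully open), set as the call begins (left out, the last holds). The fingers move at their own pace and stop on an object; the grip force is fixed at half the most. Time passes only in rows, so rows that repeat a pose let the fingers close, or fill a call up. It gives the time, the measured TCP pose, the force and the opening at its end, in the units of the state.
- monitor.get_state(): the state, without advancing time (a new reading comes with each control period).
- eyes.read_camera(name): name is "scene" or "side" or "wrist"; returns a dict with "frame" (384x512x3 uint8, red, green, blue), "K" (3x3 intrinsics, pixels), "R" (3x3) and "t" (3): a world point X has camera coordinates R X + t; the wrist camera has in their place "tool_from_camera" (4x4, takes a point from camera to tool coordinates, whose origin is the TCP and whose axes are the tool frame's). Camera axes: x right, y down, z forward; pixel columns grow to the right and rows downward; lengths in mm; the calibration is good to about 2 mm. The wrist camera is an equidistant fisheye: a pixel r from the principal point sees the ray r / f radians off the axis. A picture is of the moment at which its call begins: read the wrist's pose just before it. There is no depth.
- ticket.finish_job(): hands the job in, once; it reports no verdict.
Trained networks look in a picture, given as the dict that the camera call returned (one of the last four; its "shot" number tells which), for a name from the list of things; names that differ only in an ending like _2 or _b are one class to them, and where a whole thing is asked for, a point or a joint stands for the part that bears it (a point fixed in the world has none). Each returns a list of dicts, best first, with "confidence" (0 to 1); they miss things now and then, are a little off and sometimes report something else, mostly with a low value. They report only what shows in the picture. A call takes as long as a camera call. They do not tell look-alikes from the thing itself.
- recognise(query, picture): "pixel" ([column, row] in pixels, amid what is visible of it).
The state is a dict: "clock": time; "joint_positions": joint angles; "qd": joint speeds; "tau": joint torques, N m; "eef_pos": TCP position; "tcp_rot": TCP orientation; "wrist_force": force on the tool from outside, world axes, zero at the start; "wrist_torque": the same for the moment, N m; "grip_width": finger opening in mm.
Only numpy, scipy, OpenCV 4.12 (cv2) and the standard library are available. Lean on these libraries where they do the work, as an engineer would, in place of code of your own. Each camera call takes 0.05 s, during which the arm holds its last target.

## Task

Load the solid round zinc blank, the large one without a hole, into the spring magazine: set it flat on the sprung plate in the mouth and press it fully down until both spring catches snap out over it, then let go so that it stays held flat beneath them. Leave the washer of the same size where it lies.

Things in the scene. Friction and masses are not known exactly. Their poses are not given: they have to be found in the camera images.
- blank: Solid zinc disc, 52 mm diameter, 12 mm thick, 0.18 kg, no hole, lying flat on the cart. Origin: centre of its underside, z up. Near it, not for the magazine: a washer of the same size, a 34 mm disc and a hexagonal plate 46 mm across flats, all 12 mm thick. Once loaded it is held under the catches, its underside about 62 mm above the magazine's foot.
- washer: Zinc washer, 52 mm diameter, 12 mm thick, with a 24 mm hole; a look-alike of the blank, to be left where it lies. Origin: centre of its underside.
- magazine: Upright aluminium magazine, fixed, base plate 130 x 100 x 8 mm. Origin: centre of its foot, z up. Inner walls at x = +-32 mm; corner returns at y = +-26 mm leave a 38 mm wide, full-height slot in the +y and -y sides for fingers holding the blank. The blank has 6 mm play each way. Walls end at z = 100 mm, then flare outward 6 to 8 mm up to 112 mm. Two spring catches on the x walls.
- follower (a joint): Travel (m) of the sprung plate, 28 x 40 mm: 0 at rest, its top then 98 mm above the foot; 0.050 at its stop. It pushes up 3.5 to 8.5 N; passing the catches takes up to 15 N. Catches slope down from the walls to tips at x = +-16 mm, z = 75 mm; they fold as the blank passes and snap out once its top is below 65 mm (0.045). Closed fingers fit between them. Blank held: about 0.036.
Not all that is in view belongs to the job. What is meant by the magazine is not blue, and is the smaller of those in its own colour. Leave any orange or turquoise look-alike of the blank alone.

How it is judged (in metres and radians):
At the end, for the whole second after the job is handed in: The blank lies in the magazine beneath both catches, within 12 mm of its axis, tilted less than about 10 degrees, its underside 50 to 67 mm above the magazine's foot with the sprung plate 30 to 45 mm down under it, released and at rest (horizontal distance between blank and magazine below 0.012 m and z of blank in the frame of magazine between 0.05 and 0.067 m and angle between blank's own z axis and vertical below 0.17 rad and value of joint follower between 0.03 and 0.045 m and linear speed of blank below 0.02 m/s); the robot touches nothing.
It fails at once if the washer is moved by more than 40 mm (distance of washer from where it was at the start of the episode above 0.04 m).
It also fails if it takes over 48 s, if anything falls off the work surface, if the arm or the gripper's body presses on something with over 40 N, if the wrist force passes 120 N, or if a joint passes its speed limit or range.

## Working session

There is one attempt and no reset: what is moved stays moved. The work goes in short steps, Python scripts to look and compute and a tool call to move; the robot and the scene stay as the last step left them, time stands still between calls to the robot, and variables do not carry over. Pictures are saved under pics/ and viewed, and the job is handed in when it is done.

Besides the shell and the picture viewer there is one more tool, called after "Emit:" as a command line: name --pt "numbers of a row" for each row, then --argument value for the rest. send_rows: Moves the arm, as the interface text tells. Its arguments: {"type":"object","properties":{"increments":{"type":"array","items":{"type":"array","items":{"type":"number"}}},"fingers":{"type":"number"}},"required":["increments"]}

```bash
ls; mkdir -p pics; cat > h.py <<'E'
import numpy as np, cv2
from rig import monitor, eyes, ticket, recognise
from scipy.spatial.transform import Rotation as Rn
def snap(n,f):
    p=eyes.read_camera(n); cv2.imwrite('pics/'+f,p['frame'][:,:,::-1]); return p
def ray(p,px):
    K=np.array(p['K']);R=np.array(p['R']);t=np.array(p['t'])
    d=R.T@np.linalg.solve(K,[px[0],px[1],1]); return -R.T@t,d/np.linalg.norm(d)
def onz(p,px,z):
    c,d=ray(p,px); return c+d*(z-c[2])/d[2]
def proj(p,X):
    q=np.array(p['R'])@np.array(X,float)+np.array(p['t']); q=np.array(p['K'])@q; return q[:2]/q[2]
def tri(p1,a,p2,b):
    c1,d1=ray(p1,a);c2,d2=ray(p2,b)
    s=np.linalg.lstsq(np.c_[d1,-d2],c2-c1,rcond=None)[0]
    A=c1+d1*s[0];B=c2+d2*s[1]; return (A+B)/2,np.linalg.norm(A-B)
def wray(p,st,px):
    K=np.array(p['K']);u=(px[0]-K[0,2])/K[0,0];v=(px[1]-K[1,2])/K[1,1]
    th=np.hypot(u,v); d=np.array([u/th*np.sin(th),v/th*np.sin(th),np.cos(th)]) if th>1e-9 else np.array([0,0,1.])
    T=np.array(p['tool_from_camera']);Rw=Rn.from_quat(st['tcp_rot']).as_matrix()
    return Rw@T[:3,3]+np.array(st['eef_pos']),Rw@T[:3,:3]@d
def wonz(p,st,px,z):
    c,d=wray(p,st,px); return c+d*(z-c[2])/d[2]
E
python3 - <<'E'
from h import *
s=monitor.get_state();print(s)
for n in ['scene','side','wrist']:
    p=snap(n,n+'0.png')
    if n!='wrist': print(n,-np.array(p['R']).T@np.array(p['t']))
    else: print(p['tool_from_camera'],p['K'])
    for q in ['blank','magazine','washer']:
        print(n,q,[(np.round(r['pixel']),round(r['confidence'],2)) for r in recognise(q,p)])
E
```

```text
pics
{'clock': 0.0, 'joint_positions': array([ 1.30499714e+00,  2.13344992e-01, -3.50540883e-02,  1.32355758e+00,
       -7.80332546e-06,  1.57080711e+00]), 'qd': array([-0.00012821,  0.0018401 , -0.0014177 , -0.00026796,  0.00131656,
        0.00141078]), 'tau': array([ 7.88525140e-04, -6.86158061e+01,  4.87118876e+01,  1.73175865e-02,
        1.05261984e-04,  1.69287722e-05]), 'eef_pos': array([131.24669141, 482.08845178, 230.82375848]), 'tcp_rot': array([ 0.09329459,  0.7009224 , -0.09410856,  0.70081915]), 'wrist_force': array([-0.12927398, -0.34529571, -0.09456637]), 'wrist_torque': array([-0.04309212, -0.00478874, -0.01960473]), 'grip_width': 85.26798762153928}
scene [1031.57421949 -430.72505939  981.09996374]
scene blank [(array([355., 186.]), 0.88), (array([387., 175.]), 0.86), (array([367., 158.]), 0.55)]
scene magazine [(array([175., 340.]), 0.81), (array([126., 216.]), 0.75), (array([230., 269.]), 0.6)]
scene washer [(array([312., 153.]), 0.8)]
side [ 216.42928267 -724.42222194 1117.80552931]
side blank [(array([266., 117.]), 0.65), (array([240., 119.]), 0.64), (array([272., 142.]), 0.59)]
side magazine [(array([370., 293.]), 0.95), (array([315., 238.]), 0.91), (array([230., 301.]), 0.86)]
side washer [(array([223., 147.]), 0.54)]
[[ 3.58192478e-04 -2.64634333e-01  9.64348766e-01 -1.42239724e+02]
 [ 9.99999767e-01  6.54551173e-04 -1.91814090e-04  1.14357617e-01]
 [-5.80455022e-04  9.64348610e-01  2.64634506e-01 -6.64787341e+01]
 [ 0.00000000e+00  0.00000000e+00  0.00000000e+00  1.00000000e+00]] [[297.31863964   0.         253.8018237 ]
 [  0.         297.31863964 187.45557767]
 [  0.           0.           1.        ]]
wrist blank []
wrist magazine [(array([  5., 325.]), 0.72)]
wrist washer []
```

View pics/scene0.png

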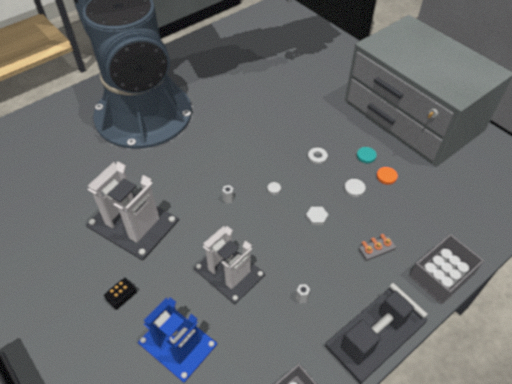

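View pics/side0.png

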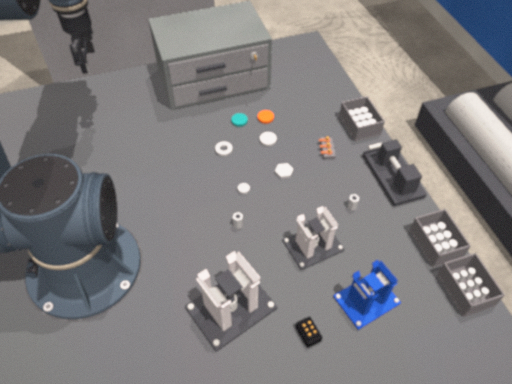

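View pics/wrist0.png

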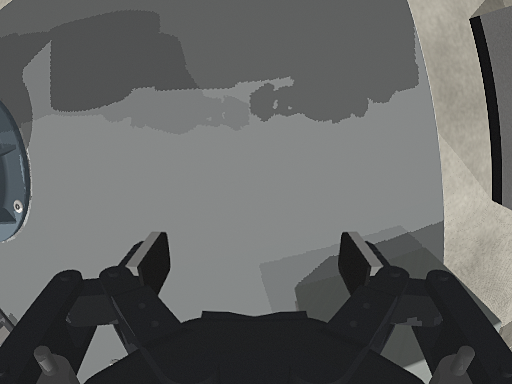

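```bash
python3 - <<'E'
from h import *
a=snap('scene','s1.png');b=snap('side','d1.png')
def crop(p,x,y,w,h,f,k):
    return cv2.resize(np.ascontiguousarray(p['frame'][y:y+h,x:x+w,::-1]),None,fx=k,fy=k,interpolation=cv2.INTER_CUBIC)
cv2.imwrite('pics/c1.png',np.hstack([crop(a,295,130,120,110,'',3.3),crop(b,205,95,120,110,'',3.3)]))
cv2.imwrite('pics/c2.png',np.hstack([crop(a,185,220,90,85,'',4.4),crop(b,270,195,90,85,'',4.4)]))
print(onz(a,(355,187),12),onz(b,(268,139),12))
# segment white discs
for p,px in ((a,(355,187)),(b,(268,139))):
    h=p['frame'].min(2)>150
    n,l,st,ce=cv2.connectedComponentsWithStats(h.astype(np.uint8)); i=l[px[1],px[0]]
    print(st[i],ce[i],onz(p,ce[i],8))
    x,y,w,hh=st[i][:4]; print('width', np.linalg.norm(onz(p,(x,ce[i][1]),12)-onz(p,(x+w,ce[i][1]),12)))
E
```

```text
[585.31454158 267.22421103  12.        ] [581.55323637 262.61228746  12.        ]
[345 179  21  16 272] [354.77573529 186.51838235] [582.01525038 270.81599404   8.        ]
width 53.30103198853798
[259 131  19  15 225] [268.03111111 137.70222222] [584.75372711 271.31078316   8.        ]
width 58.00003656381991
```

View pics/c1.png

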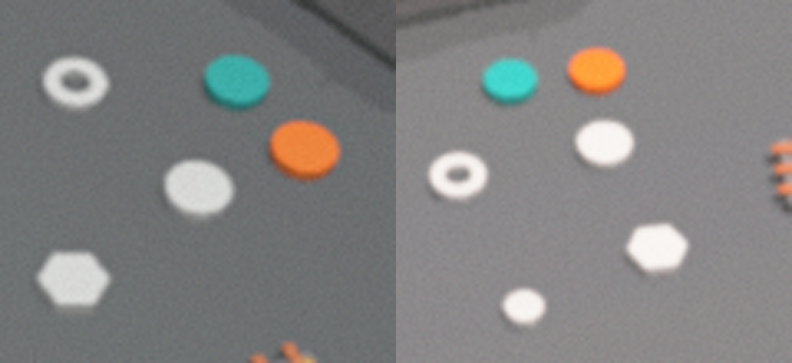

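View pics/c2.png

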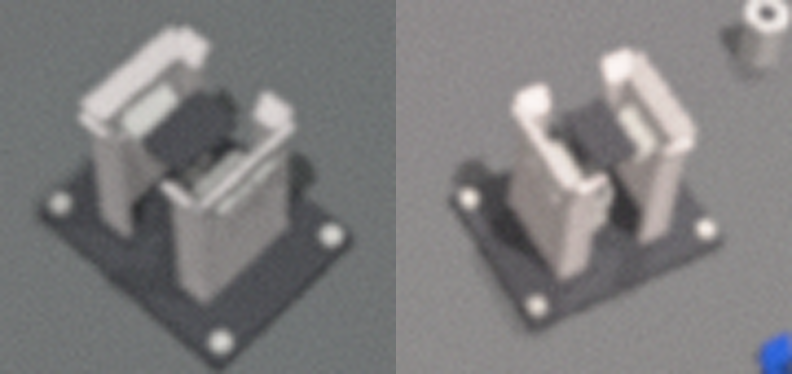

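The blank is the white solid disc at scene (355,187) / side (268,138). The others don't fit:
- Washer: (318,155), has a hole.
- Hexagon: (317,215).
- Small disc: (274,188).
- Orange and turquoise discs: excluded by colour.

The magazine is the smaller white one at scene (230,265). The white one at (130,215) is larger, and the one at (178,340) is blue. The crops confirm both choices.

```bash
python3 - <<'E'
from h import *
a=eyes.read_camera('scene');b=eyes.read_camera('side')
S=[np.array(q)/4.4+(184.6,219.6) for q in [(60,203),(330,235),(220,342)]]
D=[np.array((q[0]-396,q[1]))/4.4+(269.6,194.6) for q in [(468,198),(706,229),(537,305)]]
for n,p,L in(('scene',a,S),('side',b,D)):
    W=[onz(p,q,9) for q in L]; print(n,np.round(W,1))
    for i in range(3):
        for j in range(i): d=W[i]-W[j];print(i,j,np.linalg.norm(d),np.degrees(np.arctan2(d[1],d[0])))
for nm,z in (('scene',12),('side',12)):
  p=a if nm=='scene' else b
  # disc silhouettes: fit by projected cylinder
from scipy.optimize import least_squares
def sil(p,px):
    h=(p['frame'].min(2)>150).astype(np.uint8); n,l,st,ce=cv2.connectedComponentsWithStats(h); return ce[l[px[1],px[0]]]
def cen(p,x,y):
    th=np.linspace(0,6.28,60); P=np.array([proj(p,(x+26*np.cos(t),y+26*np.sin(t),z)) for t in th for z in(4,12)],np.float32)
    m=cv2.moments(cv2.convexHull(P)); return np.array([m['m10']/m['m00'],m['m01']/m['m00']])
ca,cb=sil(a,(355,187)),sil(b,(268,138))
for w in ((1,0),(0,1),(1,1)):
    r=least_squares(lambda v:np.r_[w[0]*(cen(a,*v)-ca),w[1]*(cen(b,*v)-cb)],[583,268]);print('blank',w,r.x,r.fun)
E
```

```text
scene [[ 519.1 -171.3    9. ]
 [ 620.8  -76.2    9. ]
 [ 632.4 -155.8    9. ]]
1 0 139.24109066699694 43.08582533930343
2 0 114.28896893350922 7.809946926943264
2 1 80.41602958607977 -81.75171199510193
side [[ 508.9  -90.1    9. ]
 [ 634.3 -154.2    9. ]
 [ 521.4 -170.1    9. ]]
1 0 140.83594441761937 -27.0627671758199
2 0 80.9388776280509 -81.14511820604507
2 1 114.06988689044313 -171.9882690867208
blank (1, 0) [581.77557433 270.88101377] [ 7.40913663e-07 -5.38870182e-07 -0.00000000e+00  0.00000000e+00]
blank (0, 1) [584.46242089 271.4317057 ] [ 0.00000000e+00  0.00000000e+00 -8.85421571e-07 -1.32359136e-06]
blank (1, 1) [582.79449445 270.89701961] [ 0.29663452  0.23776338 -0.45751477  0.24419474]
```

```bash
python3 - <<'E'
from h import *
a=eyes.read_camera('scene')
for n,q in dict(washer=(317.5,155),orange=(387,174.5),turq=(367,154),hexa=(317,214.5),small=(274,187.5),block=(376,245)).items():
    w=onz(a,q,9); d=w-[583,271,9]; print(n,np.round(w),round(np.hypot(*d[:2])),round(np.degrees(np.arctan2(d[1],d[0]))))
s=monitor.get_state();R=Rn.from_quat(s['tcp_rot']).as_matrix();print(np.round(R,4))
print(np.degrees(np.arctan2(R[1,1],R[0,1])), s['eef_pos'],s['clock'])
d=np.array([583,271,0])-s['eef_pos'];print('tool shift to blank',R.T@d)
E
```

```text
washer [444. 272.   9.] 139 180
orange [607. 364.   9.] 96 75
turq [525. 378.   9.] 121 118
hexa [585. 135.   9.] 136 -89
small [455. 109.   9.] 207 -128
block [735. 180.   9.] 177 -31
[[ 0.      0.2627  0.9649]
 [ 0.      0.9649 -0.2627]
 [-1.      0.      0.    ]]
74.77000767909415 [131.34186476 482.43329034 231.31414585] 0.85
tool shift to blank [231.31286217 -85.36361277 491.33771978]
```

Emit:
send_rows --pt "5 -10 58 -0.05" --pt "15 -20 116 -0.1" --pt "30 -32 174 -0.16" --pt "45 -44 232 -0.22" --pt "60 -55 290 -0.28" --pt "80 -66 350 -0.34" --pt "95 -76 420 -0.41" --pt "100 -85 491 -0.41" --fingers 82

```text
clock: 1.85
eef_pos: [565.2, 278.1, 132.3]
tcp_rot: [-0.051, 0.706, 0.051, 0.705]
wrist_force: [-0.2, 0.8, 0.9]
grip_width: 69.8
```

Emit:
send_rows --pt "0 0 0 0" --pt "0 0 0 0" --pt "0 0 0 0" --pt "0 0 0 0" --pt "0 0 0 0" --pt "0 0 0 0" --pt "0 0 0 0" --pt "0 0 0 0"

```text
clock: 2.85
eef_pos: [563.8, 279.3, 133.1]
tcp_rot: [-0.051, 0.705, 0.051, 0.705]
wrist_force: [-0.5, 0.4, 0.1]
grip_width: 70.1
```

```bash
python3 - <<'E'
from h import *
s=monitor.get_state();R=Rn.from_quat(s['tcp_rot']).as_matrix()
p=snap('wrist','w1.png')
print(s['clock'],s['eef_pos'],np.degrees(np.arctan2(R[1,1],R[0,1])),s['joint_positions'],s['grip_width'])
print([(np.round(r['pixel']),round(r['confidence'],2),np.round(wonz(p,s,r['pixel'],10))) for r in recognise('blank',p)])
h=(p['frame'].min(2)>185).astype(np.uint8); n,l,st,ce=cv2.connectedComponentsWithStats(h)
for i in range(1,n):
    if st[i][4]>150: print(st[i],ce[i],wonz(p,s,ce[i],9))
E
```

```text
2.85 [563.81328269 279.28487703 133.14932094] 98.25994970923762 [ 4.59933520e-01  5.12769324e-01  1.47281609e-01  1.20532489e+00
 -2.56622581e-05  3.15770202e-01] 70.14977562522141
[(array([239., 201.]), 0.88, array([585., 268.,  10.])), (array([360., 155.]), 0.82, array([524., 375.,  10.])), (array([321., 228.]), 0.62, array([602., 352.,  10.]))]
[ 236   22   58   55 1868] [264.83993576  49.56102784] [444.22774107 271.55972017   9.        ]
[ 81  34  28  33 690] [94.53768116 49.99565217] [455.37989934 106.65132681   9.        ]
[  86  158   43   49 1501] [106.89673551 182.47368421] [586.54655865 132.85718259   9.        ]
[ 212  174   55   52 2193] [239.07341541 199.43547652] [583.91693373 268.08629127   9.        ]
```

View pics/w1.png

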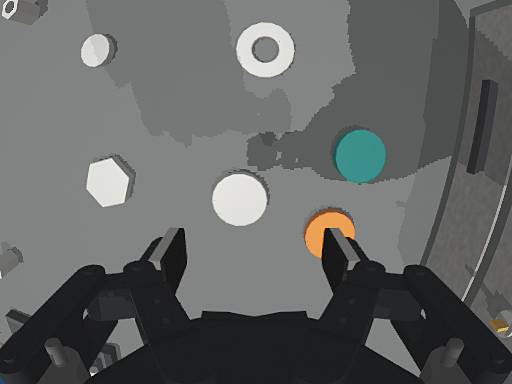

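The blank is at wrist pixel (239,200). That gives about (584,269), which agrees with the scene camera. Descending over it.

Emit:
send_rows --pt "10 -7 10 0" --pt "40 -12.5 18 0" --pt "70 -12.5 18 0" --pt "95 -12.5 18 0" --pt "112 -12.5 18 0" --pt "123 -12.5 18 0" --pt "128 -12.5 18 0" --pt "130 -12.5 18 0"

```text
clock: 3.95
eef_pos: [583.7, 269.7, 3.4]
tcp_rot: [-0.051, 0.705, 0.051, 0.705]
wrist_force: [-0.6, -0.0, 0.1]
grip_width: 69.9
```

```bash
python3 - <<'E'
from h import *
s=monitor.get_state();print(s['clock'],s['eef_pos'],s['wrist_force'])
p=snap('wrist','w2.png')
E
```

```text
3.95 [583.73002945 269.67058355   3.41623957] [-0.55334222 -0.02393237  0.10894381]
```

View pics/w2.png

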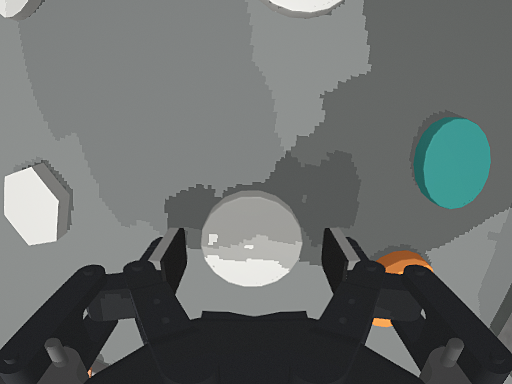

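```bash
python3 - <<'E'
from h import *
s=monitor.get_state();p=eyes.read_camera('wrist')
R=Rn.from_quat(s['tcp_rot']).as_matrix()
for q in ((251.5,235),(251,238)):
    w=wonz(p,s,q,12);print(w,R.T@(w-s['eef_pos']))
E
```

```text
[578.35064775 267.57207907  12.        ] [-8.61855799 -1.29695022 -5.59073603]
[580.00656096 267.55931008  12.        ] [-8.61760439 -1.54760521 -3.95385401]
```

Emit:
send_rows --pt "0 0 0 0" --pt "0 0 0 0" --pt "0 0 0 0" --pt "0 0 0 0" --pt "0 0 0 0" --pt "0 0 0 0" --pt "0 0 0 0" --pt "0 0 0 0" --fingers 30

```text
clock: 5.05
eef_pos: [583.8, 269.8, 4.4]
tcp_rot: [-0.051, 0.705, 0.051, 0.706]
wrist_force: [-4.0, -1.8, 11.9]
grip_width: 49.0
```

Emit:
send_rows --pt "-10 0 0 0" --pt "-40 0 0 0" --pt "-80 0 0 0" --pt "-120 0 0 0" --pt "-160 0 0 0" --pt "-180 0 0 0" --pt "-180 0 0 0" --pt "-180 0 0 0"

```text
clock: 6.05
eef_pos: [583.0, 269.4, 182.1]
tcp_rot: [-0.051, 0.706, 0.051, 0.705]
wrist_force: [-0.9, -1.2, -1.4]
grip_width: 48.6
```

```bash
python3 - <<'E'
from h import *
s=monitor.get_state();print(s['clock'],s['eef_pos'],s['wrist_force'],s['grip_width'])
R=Rn.from_quat(s['tcp_rot']).as_matrix()
print(R.T@(np.array([570.8,-123,183])-s['eef_pos']))
p=snap('wrist','w3.png')
p=snap('scene','s3.png')
cv2.imwrite('pics/s3c.png',cv2.resize(p['frame'][60:220,260:420,::-1],None,fx=3.5,fy=3.5,interpolation=cv2.INTER_CUBIC))
E
```

```text
6.05 [583.00500394 269.35408301 182.10148981] [-0.90634307 -1.23205947 -1.43631635] 48.59059032754758
[  -0.66624129 -386.52734857  -68.46649415]
```

View pics/w3.png

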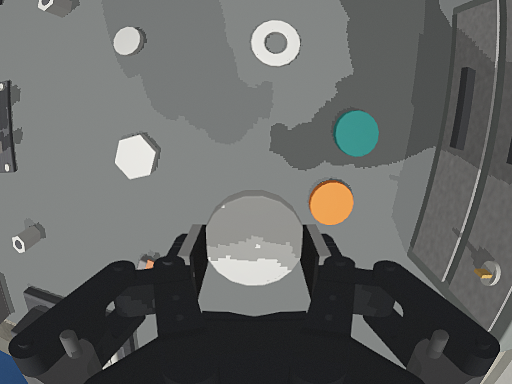

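View pics/s3c.png

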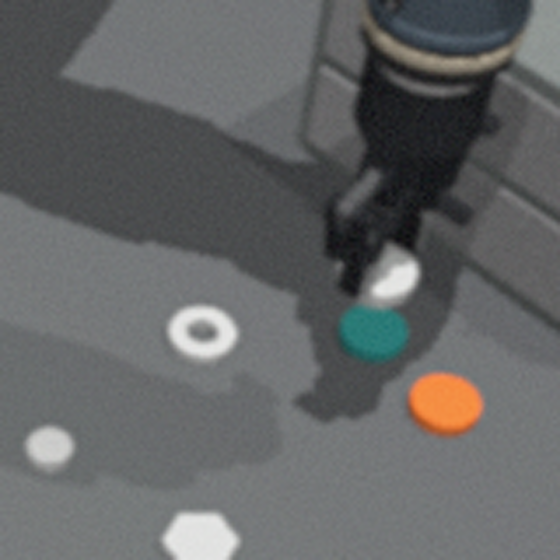

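```bash
python3 - <<'E'
from h import *
im=cv2.imread('pics/w3.png');cv2.imwrite('pics/w3c.png',cv2.resize(im[170:330,150:360],None,fx=3.7,fy=3.7,interpolation=cv2.INTER_CUBIC))
p=eyes.read_camera('wrist');K=np.array(p['K']);T=np.array(p['tool_from_camera']);Ti=np.linalg.inv(T)
def pj(X):
    c=(Ti@np.r_[X,1])[:3];th=np.arctan2(np.hypot(c[0],c[1]),c[2]);r=np.hypot(c[0],c[1])
    return K[:2,2]+K[0,0]*th*c[:2]/r
for x in (-10,-7,-4,0):
  for z in (-9,-5,0):
    P=np.array([pj([x,26*np.cos(t),z+26*np.sin(t)]) for t in np.linspace(0,6.28,90)]);Q=np.array([pj([x+12,26*np.cos(t),z+26*np.sin(t)]) for t in np.linspace(0,6.28,90)])
    print(x,z,'cols',P[:,0].min().round(),P[:,0].max().round(),'rows top',P[:,1].min().round(),P[:,1].max().round(),'bottom face rows',Q[:,1].min().round(),Q[:,1].max().round())
print([pj([x,s*26,z]).round() for x in(0,-5) for s in (-1,1) for z in(-11,11)])
E
```

```text
-10 -9 cols 201.0 307.0 rows top 177.0 275.0 bottom face rows 172.0 264.0
-10 -5 cols 201.0 307.0 rows top 186.0 282.0 bottom face rows 180.0 270.0
-10 0 cols 202.0 306.0 rows top 196.0 289.0 bottom face rows 189.0 277.0
-7 -9 cols 202.0 306.0 rows top 176.0 272.0 bottom face rows 171.0 261.0
-7 -5 cols 202.0 306.0 rows top 184.0 279.0 bottom face rows 178.0 267.0
-7 0 cols 203.0 305.0 rows top 194.0 286.0 bottom face rows 188.0 275.0
-4 -9 cols 203.0 305.0 rows top 174.0 269.0 bottom face rows 169.0 259.0
-4 -5 cols 203.0 305.0 rows top 183.0 276.0 bottom face rows 177.0 265.0
-4 0 cols 204.0 304.0 rows top 193.0 283.0 bottom face rows 186.0 272.0
0 -9 cols 204.0 304.0 rows top 173.0 266.0 bottom face rows 168.0 255.0
0 -5 cols 204.0 304.0 rows top 181.0 272.0 bottom face rows 175.0 261.0
0 0 cols 205.0 303.0 rows top 190.0 279.0 bottom face rows 184.0 268.0
[array([204., 218.]), array([206., 256.]), array([304., 218.]), array([302., 256.]), array([202., 222.]), array([205., 260.]), array([306., 222.]), array([303., 260.])]
```

View pics/w3c.png

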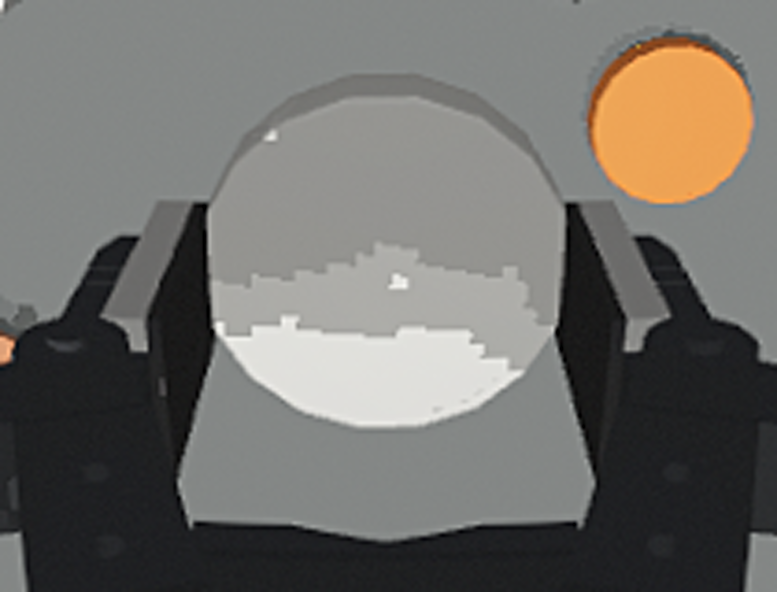

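The blank is centred in the pads at wrist pixels (206–302, 196–286). The washer hasn't moved. Moving over the magazine.

Emit:
send_rows --pt "0 -25 -4 0" --pt "0 -75 -13 0" --pt "0 -130 -23 0" --pt "0 -185 -33 0" --pt "0 -240 -43 0" --pt "0 -295 -52 0" --pt "0 -345 -61 0" --pt "0 -386 -68 0"

```text
clock: 7.2
eef_pos: [571.0, -124.2, 182.6]
tcp_rot: [-0.051, 0.706, 0.051, 0.705]
wrist_force: [1.0, -0.3, -1.7]
grip_width: 48.4
```

Emit:
send_rows --pt "5 0 0 0" --pt "20 0 0 0" --pt "30 0 0 0" --pt "40 0 0 0" --pt "45 0 0 0" --pt "45 0 0 0" --pt "45 0 0 0" --pt "45 0 0 0"

```text
clock: 8.2
eef_pos: [571.8, -122.3, 138.5]
tcp_rot: [-0.051, 0.705, 0.051, 0.706]
wrist_force: [-0.1, 0.0, -2.9]
grip_width: 48.4
```

```bash
python3 - <<'E'
from h import *
s=monitor.get_state();print(s['clock'],s['eef_pos'],s['wrist_force'],s['grip_width'])
snap('wrist','w4.png')
a=snap('scene','s4.png');b=snap('side','d4.png')
k=lambda p,x,y:cv2.resize(np.ascontiguousarray(p['frame'][y:y+110,x:x+100,::-1]),None,fx=4,fy=4,interpolation=cv2.INTER_CUBIC)
cv2.imwrite('pics/c4.png',np.hstack([k(a,180,190),k(b,260,160)]))
E
```

```text
8.2 [ 571.83619251 -122.28442138  138.52838724] [-0.14229395  0.02340107 -2.89088743] 48.418800457543576
```

View pics/w4.png

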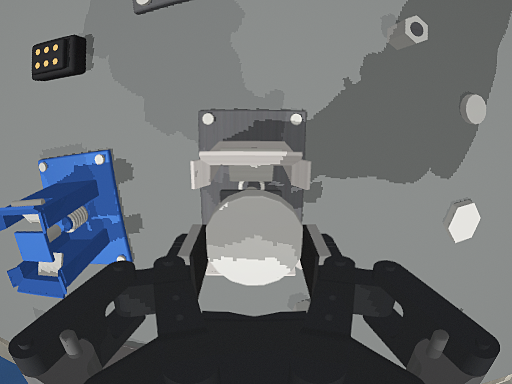

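View pics/c4.png

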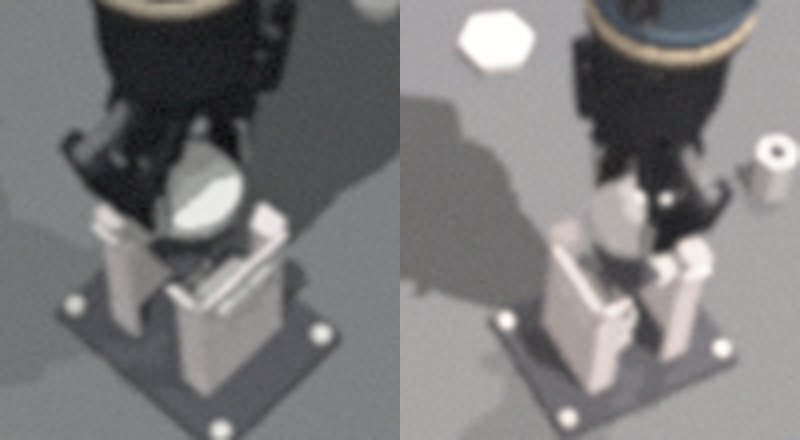

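```bash
python3 - <<'E'
from h import *
p=eyes.read_camera('wrist');s=monitor.get_state()
R=Rn.from_quat(s['tcp_rot']).as_matrix()
for q in ((208,119),(296.5,119)):
    w=wonz(p,s,q,9);print(w,R.T@(w-s['eef_pos']))
# wall flare top outer/inner edge at z 112 : rows 150/162
for q in ((252,152),(252,162)):
    w=wonz(p,s,q,112);print(R.T@(w-s['eef_pos']))
E
```

```text
[ 521.56956909 -171.95438212    9.        ] [129.29846857 -41.96109973 -56.76951101]
[509.98940239 -92.04266772   9.        ] [129.29044904  38.78530535 -56.75046148]
[ 26.2987309   -1.20520833 -41.28061038]
[ 26.30035558  -1.20883147 -35.45314328]
```

```bash
python3 - <<'E'
from h import *
s=monitor.get_state()
a=eyes.read_camera('scene');b=eyes.read_camera('side')
R=Rn.from_quat(s['tcp_rot']).as_matrix()
out=[]
for p,x0,y0 in((a,200,210),(b,290,190)):
    im=np.ascontiguousarray(p['frame'][:,:,::-1]); im=cv2.resize(im[y0:y0+60,x0:x0+60],None,fx=6.6,fy=6.6,interpolation=cv2.INTER_CUBIC); im2=im.copy()
    for x in(-7.6,4.4):
        P=np.array([proj(p,s['eef_pos']+R@[x,26*np.cos(t),26*np.sin(t)]) for t in np.linspace(0,6.28,60)])
        cv2.polylines(im2,[np.int32((P-[x0-.5,y0-.5])*6.6)],True,(0,255,0) if x<0 else (0,0,255),1)
    out.append(np.vstack([im,im2])[:])
o=np.hstack(out);print(o.shape);cv2.imwrite('pics/c5.png',cv2.resize(o,None,fx=.75,fy=.75))
E
```

```text
(792, 792, 3)
```

View pics/c5.png

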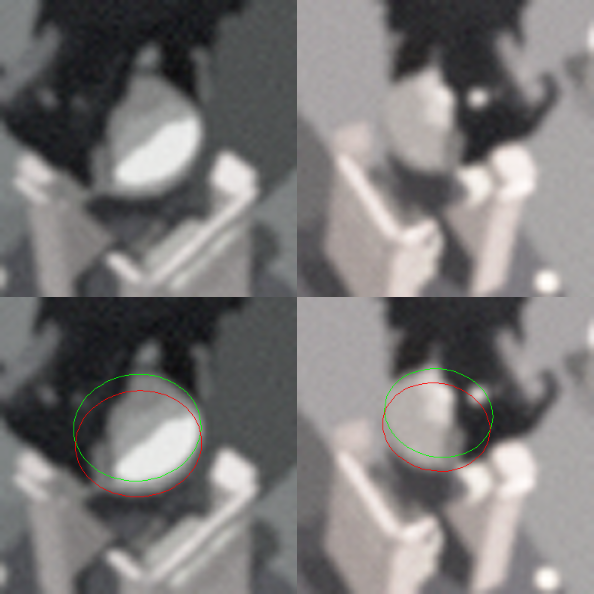

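The disc is held flat: the projected outlines fit in both views, with the underside about 4.4 mm below the TCP. It is centred over the mouth to about 1 mm. Descending slowly.

Emit:
send_rows --pt "6 -1 -0.5 0" --pt "14 -1 -0.5 0" --pt "22 -1 -0.5 0" --pt "30 -1 -0.5 0" --pt "36 -1 -0.5 0" --pt "42 -1 -0.5 0" --pt "47 -1 -0.5 0" --pt "50 -1 -0.5 0"

```text
clock: 9.5
eef_pos: [571.3, -123.3, 88.0]
tcp_rot: [-0.051, 0.705, 0.051, 0.705]
wrist_force: [-1.5, 0.9, 5.4]
grip_width: 48.7
```

```bash
python3 - <<'E'
from h import *
s=monitor.get_state();print(s['clock'],s['eef_pos'],s['wrist_force'],s['wrist_torque'],s['grip_width'])
snap('wrist','w6.png')
E
```

```text
9.5 [ 571.29750274 -123.28553297   88.03470169] [-1.49153997  0.86561114  5.40288692] [0.10933113 0.3728913  0.00186977] 48.746288438563425
```

View pics/w6.png

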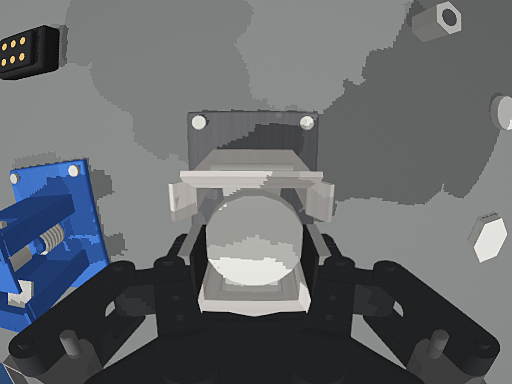

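Emit:
send_rows --pt "5 0 0 0" --pt "10 0 0 0" --pt "15 0 0 0" --pt "20 0 0 0" --pt "24 0 0 0" --pt "28 0 0 0" --pt "31 0 0 0" --pt "33 0 0 0"

```text
clock: 10.55
eef_pos: [571.7, -123.4, 55.5]
tcp_rot: [-0.051, 0.705, 0.051, 0.706]
wrist_force: [-0.6, -0.8, 6.8]
grip_width: 48.3
```

```bash
python3 - <<'E'
from h import *
s=monitor.get_state();print(s['clock'],s['eef_pos'],s['wrist_force'],s['wrist_torque'],s['grip_width'])
p=snap('wrist','w7.png')
cv2.imwrite('pics/w7c.png',cv2.resize(p['frame'][150:330,150:360,::-1],None,fx=3.3,fy=3.3,interpolation=cv2.INTER_CUBIC))
E
```

```text
10.55 [ 571.72510681 -123.38050591   55.54261283] [-0.56201352 -0.7720742   6.8132348 ] [0.14073412 0.24374212 0.01722975] 48.301113524276744
```

View pics/w7c.png

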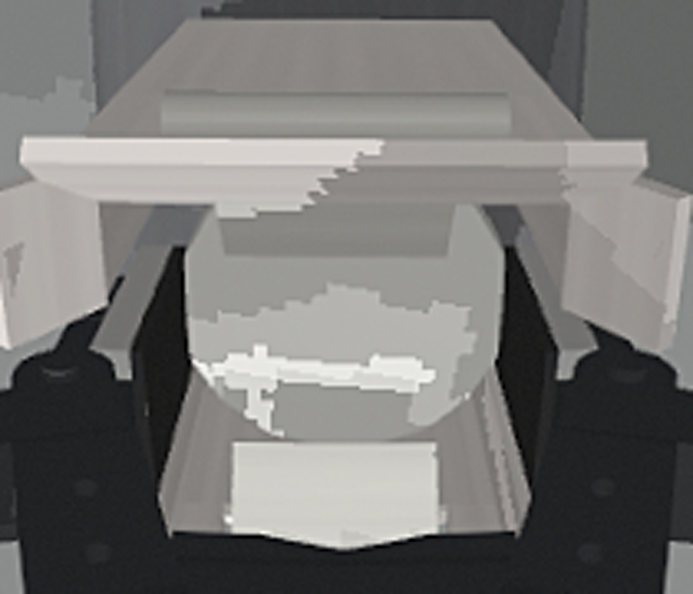

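The catch on the near side already shows over the blank at crop (220–450, 205–255). I'll press a little further toward the stop, to be sure both have snapped, then release.

Emit:
send_rows --pt "1 0 0 0" --pt "2 0 0 0" --pt "2.5 0 0 0" --pt "2.5 0 0 0" --pt "2.5 0 0 0" --pt "2.5 0 0 0" --pt "2.5 0 0 0" --pt "2.5 0 0 0"

```text
clock: 11.6
eef_pos: [571.7, -123.4, 53.2]
tcp_rot: [-0.051, 0.705, 0.051, 0.706]
wrist_force: [-1.4, 0.4, 6.0]
grip_width: 48.5
```

```bash
python3 - <<'E'
from h import *
s=monitor.get_state();print(s['clock'],s['eef_pos'],s['wrist_force'],s['wrist_torque'],s['grip_width'])
p=snap('wrist','w8.png')
cv2.imwrite('pics/w8c.png',cv2.resize(p['frame'][150:330,150:360,::-1],None,fx=3.3,fy=3.3,interpolation=cv2.INTER_CUBIC))
E
```

```text
11.6 [ 571.74975509 -123.40153764   53.21085516] [-1.37406372  0.44202003  6.02662664] [ 0.16877393  0.25980924 -0.02850836] 48.48393291090481
```

View pics/w8c.png

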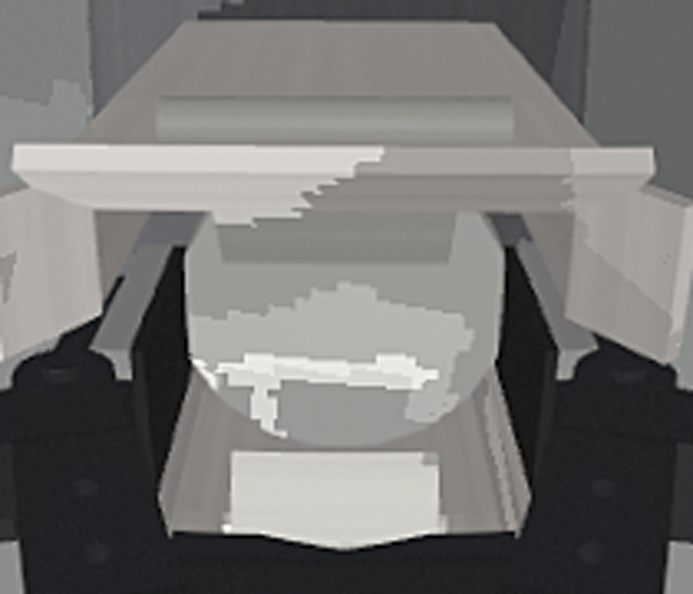

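```bash
python3 - <<'E'
from h import *
p=eyes.read_camera('wrist');K=np.array(p['K']);Ti=np.linalg.inv(np.array(p['tool_from_camera']))
def pj(X):
    c=(Ti@np.r_[X,1])[:3];r=np.hypot(c[0],c[1]);return K[:2,2]+K[0,0]*np.arctan2(r,c[2])*c[:2]/r
for z in(16,20,24,28,-16,-20,-24): print(z,[((pj([53.2-h,0,z])[1]-150)*3.3).round() for h in (65,70,75)])
s=monitor.get_state();print(s['wrist_force'])
E
```

```text
16 [np.float64(414.0), np.float64(432.0), np.float64(450.0)]
20 [np.float64(435.0), np.float64(453.0), np.float64(472.0)]
24 [np.float64(456.0), np.float64(474.0), np.float64(493.0)]
28 [np.float64(476.0), np.float64(494.0), np.float64(514.0)]
-16 [np.float64(223.0), np.float64(236.0), np.float64(250.0)]
-20 [np.float64(197.0), np.float64(209.0), np.float64(222.0)]
-24 [np.float64(170.0), np.float64(181.0), np.float64(194.0)]
[-0.82882405  0.86221916  6.46910026]
```

Both catch tips sit where extended catches should be: far tip at row 452 against 450 predicted, near tip at 262 against 250. Releasing.

Emit:
send_rows --pt "0 0 0 0" --pt "0 0 0 0" --pt "0 0 0 0" --pt "0 0 0 0" --pt "0 0 0 0" --pt "0 0 0 0" --pt "0 0 0 0" --pt "0 0 0 0" --fingers 80

```text
clock: 12.7
eef_pos: [571.2, -123.3, 52.7]
tcp_rot: [-0.051, 0.705, 0.051, 0.705]
wrist_force: [-0.1, -0.0, 0.3]
grip_width: 68.0
```

Emit:
send_rows --pt "-5 0 0 0" --pt "-15 0 0 0" --pt "-30 0 0 0" --pt "-50 0 0 0" --pt "-75 0 0 0" --pt "-100 0 0 0" --pt "-120 0 0 0" --pt "-130 0 0 0"

```text
clock: 13.7
eef_pos: [571.8, -123.4, 184.6]
tcp_rot: [-0.051, 0.705, 0.051, 0.706]
wrist_force: [-0.2, -0.3, -0.5]
grip_width: 68.3
```

```bash
python3 - <<'E'
from h import *
s=monitor.get_state();print(s['clock'],s['eef_pos'],s['wrist_force'],s['grip_width'])
p=snap('wrist','w9.png');a=snap('scene','s9.png');b=snap('side','d9.png')
print([(r['pixel'],r['confidence']) for r in recognise('washer',a)])
k=lambda p,x,y:cv2.resize(np.ascontiguousarray(p['frame'][y:y+90,x:x+90,::-1]),None,fx=4.4,fy=4.4,interpolation=cv2.INTER_CUBIC)
cv2.imwrite('pics/c9.png',np.hstack([k(a,185,215),k(b,270,190)]))
E
```

```text
13.7 [ 571.75212832 -123.43659268  184.63444397] [-0.22674874 -0.31699136 -0.45187072] 68.26367698250063
[([313.9, 151.6], 0.74)]
```

View pics/w9.png

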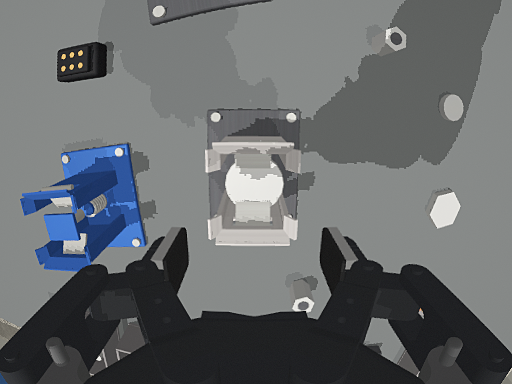

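View pics/c9.png

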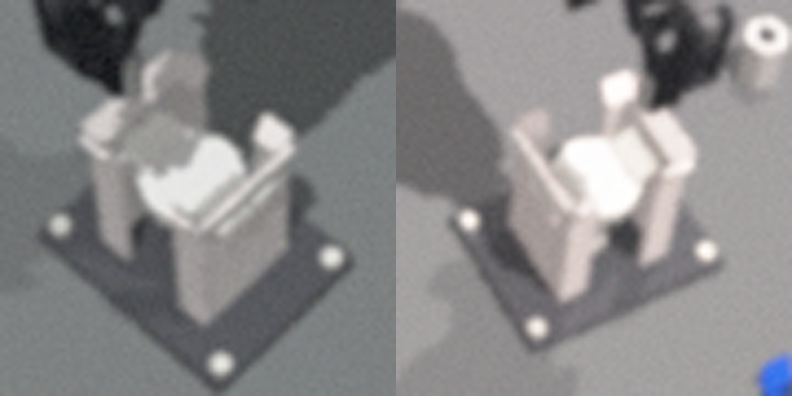

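The blank is in the mouth with both catches over it. One overlay check for level and centring before I hand in.

```bash
python3 - <<'E'
from h import *
p=eyes.read_camera('wrist');s=monitor.get_state();R=Rn.from_quat(s['tcp_rot']).as_matrix();K=np.array(p['K']);Ti=np.linalg.inv(np.array(p['tool_from_camera']))
def pj(X):
    c=(Ti@np.r_[R.T@(np.array(X)-s['eef_pos']),1])[:3];r=np.hypot(c[0],c[1]);return K[:2,2]+K[0,0]*np.arctan2(r,c[2])*c[:2]/r
a=eyes.read_camera('scene');b=eyes.read_camera('side');o=[]
for q,f,x0,y0 in((p,pj,205,135),(a,lambda X:proj(a,X),205,230),(b,lambda X:proj(b,X),285,200)):
    im=cv2.resize(np.ascontiguousarray(q['frame'][y0:y0+60 if q is not p else y0+100,x0:x0+60 if q is not p else x0+100,::-1]),(260,260),interpolation=cv2.INTER_CUBIC);k=260/(100 if q is p else 60);i2=im.copy()
    for z,c in((74,(0,200,0)),(62,(0,0,255))):
        P=np.array([f((571.2+26*np.cos(t),-123.3+26*np.sin(t),z)) for t in np.linspace(0,6.28,60)])
        cv2.polylines(i2,[np.int32((P-[x0-.5,y0-.5])*k)],True,c,1)
    o.append(np.vstack([im,i2]))
cv2.imwrite('pics/c10.png',np.hstack(o))
E
```

View pics/c10.png

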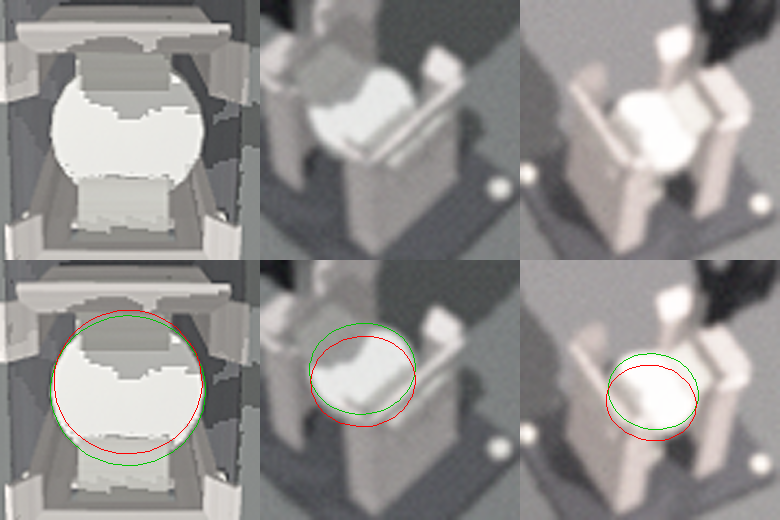

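The outline of a flat disc with its underside at 62 mm fits in all three views.

```bash
python3 -c "
from rig import *
from rig import ticket,monitor
print(ticket.finish_job());print(monitor.get_state()['clock'])"
```

```text
the job is handed in; nothing more can be done
None
the job is handed in; nothing more can be done
```

The zinc blank is loaded in the smaller white magazine and held flat under both catches, and I handed the job in at about 14 s of the 48 s allowed. No verdict was reported.

- **Loading:** I gripped the solid white disc, lowered it held flat through the finger slots and pressed it to about 49 mm above the foot. Both catch tips then showed extended over it. I released it and withdrew upward.
- **Final position:** In all three views the blank matches the outline of a flat disc on the magazine axis with its underside at 62 mm. After withdrawal the wrist force was about zero.
- **Washer:** It is still where it lay; the detector put it at (314,152), against (312,153) at the start.
- **Disagreements:**
  - The grip width read about 48.5 mm on the 52 mm disc.
  - The scene, side and wrist cameras differed by up to 3 mm on positions.
  - The near catch tip was 12 enlarged pixels (about 2 mm) from its predicted spot.
- **Not measured:** The sprung plate's travel was only inferred from the blank's height.

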